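# Free a sampler probe from its case

### The job

The long sampler probe with the orange grip block lies in the white case, with both its ends under the covers. Take it by the orange block and slide it nose-first under the long cover (the one with the blue stripe) until you feel the hidden spring buffer give; then tilt its tail up out of the opening, draw it out on the slant, and finish still holding it in the gripper, level and at least 50 mm clear above the case. Leave the other things on the bench, and the dish on the case, where they are.

Things in the scene. Friction and masses are not known exactly. Their poses are not given: they have to be found in the camera images.
- case: white fixed case, 354 x 122 mm outside (x from -126 to 228 mm), 76 mm high. Origin on the table under the centre of the opening in its top; x runs along the case towards the long cover (blue stripe), y to the left of that, z up. Inside floor at z = 6 mm. Both covers are 6 mm thick: underside z = 70, top z = 76 mm
- opening (a point): centre of the case's opening, level with the top of the covers. In the case's axes it is 150 mm long (x from -75 to 75 mm) and 110 mm wide (the full inside width), so enter with the gripper only partly open. Behind it, under the short cover, the space ends at x = -120 mm
- long_cover (a point): point on top of the long cover at case x = 150 mm. The cover begins at x = 75 mm (blue stripe along that edge). Under it the space runs to a spring buffer, out of sight, whose face lies somewhere between x = 175 and 193 mm (differs from case to case)
- probe: dark steel rod 10 mm thick, 240 mm long, with an orange grip block (32 mm along the rod, 18 wide, 52 high from the rod's underside up); 55 to 115 g. Origin under the block's centre; x along the rod to the nose (160 mm ahead; tail 80 mm behind), z up along the block. It lies flat on the case's floor, ends under both covers, block in the opening, x within 4 degrees of the case's x
- nose (a point): end of the probe's nose, on the rod's axis (5 mm above its underside, x = 160 mm in the probe)
- tail (a point): end of the probe's tail, on the rod's axis (x = -80 mm in the probe)
- buffer (a joint): how far the hidden spring buffer is pressed in, m: 0 untouched, at most 0.012 (solid stop); spring 700 N/m, so 5 N presses it 7 mm and it springs back. Its face is upright, 90 mm wide, and spans the height of the lying rod
- dish: small white ceramic dish (48 mm across, 14 mm high) standing on top of the case's long cover; origin under its centre
- jar: small capped amber jar (44 mm across, 60 mm high) standing on the table beside the case, on the side away from the robot; origin under its centre
- driver: red-handled screwdriver (160 mm long) lying on the table in front of the case, on the robot's side; origin under its middle, x along it
- beaker: glass beaker (72 mm across, 90 mm high) to the robot's left; origin under its centre
- bottle: amber bottle (70 mm across, 150 mm high) to the robot's left; origin under its centre
- rack: white partitioned vial tray (120 x 170 x 45 mm) to the robot's right; origin under its centre
- vial: small glass vial (28 mm across, 50 mm high) standing to the robot's right; origin under its centre
Not all that is in view belongs to the job. Several things have the shape of the probe; the one meant has the colours described above.

How it is judged:
By the outcome, as a careful person would: the job done as asked, in the order asked, and still so for the second after the job is handed in, while the arm keeps its last pose, push and grip.
It also fails if it takes over 48 s, if anything falls off the work surface, if the arm or the gripper's body presses on something with over 40 N, if the wrist force passes 120 N, or if a joint passes its speed limit or range.

### The arm

A 6-joint arm with a two-finger parallel gripper is mounted at the origin on the work surface. World frame = base frame: x ahead of the robot, y to its left, z up, the work surface at z = 0. Lengths are in m, angles in rad, forces in N, time in s.
With the tool pointing down it reaches from about 0.3 to 0.825 m from the base axis. Payload 5.4 kg.
Tool frame: the origin (TCP) lies at the very end of the fingers, on their centre line; the grasp point (between the pads) lies 19 mm behind it; z points along the fingers, x is the direction in which the jaws open and shut, and the axes are right-handed (so a half turn about z gives the same grasp; the last joint's range is limited). The gripper opens to 92 mm and grips with 3 to 60 N. Pads are 20 mm wide; open, the fingers measure 128 mm over their backs; the gripper's body (75 mm by 189 mm) begins 69 mm behind the grasp point.
Start: joints at [1.103, 0.158, 1.597, -0, 1.386, -0.21], TCP at [0.147, 0.556, 0.215] pointing down, gripper open.
Joint ranges: [-2.91, 2.91], [-0.94, 2.29], [0.18, 2.7], [-1.29, 4.43], [0.17, 2.64], [-3, 3]. Speed limits (rad/s): [2.57, 2.57, 3.14, 3.14, 3.14, 3.14].

### API

Orientations are given as a rotation vector (axis times angle).
In Python, from workcell import bot gives the robot as it stands. Calls block until the motion is done:
- bot.goto(position, orientation): joint-space move of the TCP to a pose.
- bot.line_to(position, rot=None, max_speed=0.15): straight line of the TCP; rot=None keeps the orientation; max_speed is the mean speed in m/s.
- bot.set_joints(angles): joint-space move.
- bot.set_gripper(opening, newtons=None): opening from 0.0 (shut) to 1.0 (fully open); newtons is the grip in N (None keeps the last); returns when the fingers have stopped.
- bot.hold(seconds).
- bot.inverse_kinematics(position, orientation): joint angles nearest the present ones, or None.
- bot.read_camera(name): name is "scene" or "top"; returns a dict with "pixels" (384x512x3 uint8, blue, green, red), "fx", "fy", "cx", "cy" (pixels), "R" (3x3) and "t" (3): a world point X has camera coordinates R X + t. Camera axes: x right, y down, z forward; pixel columns grow to the right and rows downward; lengths in m; the calibration is good to about 2 mm. A picture is of the moment at which its call begins. There is no depth.
A pose or a line that the arm cannot do raises bot.MotionError and nothing moves.
- bot.job_done(): hands the job in, once; it reports no verdict.
Readings, each from a call of its own:
- bot.current_clock(): time.
- bot.current_joints(): joint angles.
- bot.current_joint_vel(): joint speeds.
- bot.current_effort(): joint torques, N m.
- bot.current_ee_pos(): TCP position.
- bot.current_tool_rot(): TCP orientation.
- bot.current_contact_force(): force on the tool from outside, world axes, zero at the start.
- bot.current_ft_torque(): the same for the moment, N m.
- bot.current_opening(): opening from 0.0 (shut) to 1.0 (fully open).
Only numpy, scipy, OpenCV 4.12 (cv2) and the standard library are available. Lean on these libraries where they do the work, as an engineer would, in place of code of your own. Each camera call takes 0.05 s, during which the arm holds its last target. There are 200 camera calls.

## Working session

There is one attempt and no reset: what is moved stays moved. The work goes in short steps, each a Python script; the robot and the scene stay as the last script left them, time stands still between calls to the robot, and variables do not carry over. Pictures are saved under pics/ and viewed, about 8 in all and at most 12, crops included, and the job is handed in when it is done.

```bash
mkdir -p pics; ls; python3 - <<'E'
from workcell import bot
import cv2,numpy as np
for n in("scene","top"):
    c=bot.read_camera(n); cv2.imwrite(f"pics/{n}0.png",cv2.resize(c["pixels"],(800,600),interpolation=cv2.INTER_CUBIC)); cv2.imwrite(f"pics/raw_{n}.png",c["pixels"])
    print(n,c["fx"],c["cx"],c["cy"],(-c["R"].T@c["t"]).round(3),c["R"].round(3).tolist())
print(bot.current_clock(),bot.current_opening(),bot.current_tool_rot())
E
```

```text
pics
scene 486.83593091266556 255.81638877289464 193.50884433524104 [ 1.288 -0.618  1.276] [[0.63, 0.777, -0.013], [0.583, -0.483, -0.653], [-0.513, 0.404, -0.757]]
top 436.4808212048075 253.72052779638042 191.8258096033124 [ 0.333 -0.011  1.47 ] [[0.001, -1.0, -0.006], [-0.995, -0.001, -0.099], [0.099, 0.006, -0.995]]
0.1 0.9981404675751706 [ 2.48797772e+00  1.91696397e+00 -2.41151813e-03]
```

View pics/scene0.png

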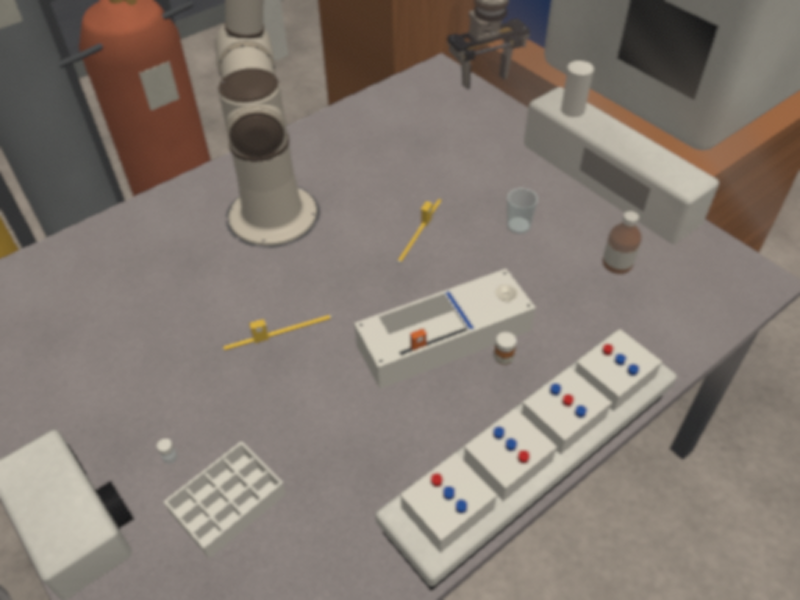

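View pics/top0.png

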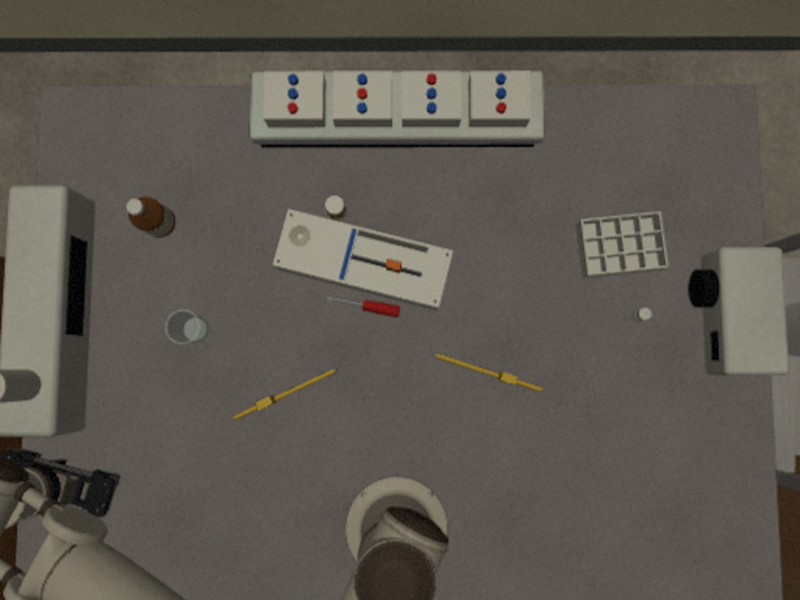

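The case lies with its long cover to the robot's left, with the probe's orange block at about (394,266) in the top view. I'm enlarging that area.

```bash
python3 - <<'E'
import cv2
i=cv2.imread("pics/raw_top.png")[122:206,168:298]
cv2.imwrite("pics/crop0.png",cv2.resize(i,None,fx=6,fy=6,interpolation=cv2.INTER_CUBIC))
E
```

```text
(no output)
```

View pics/crop0.png

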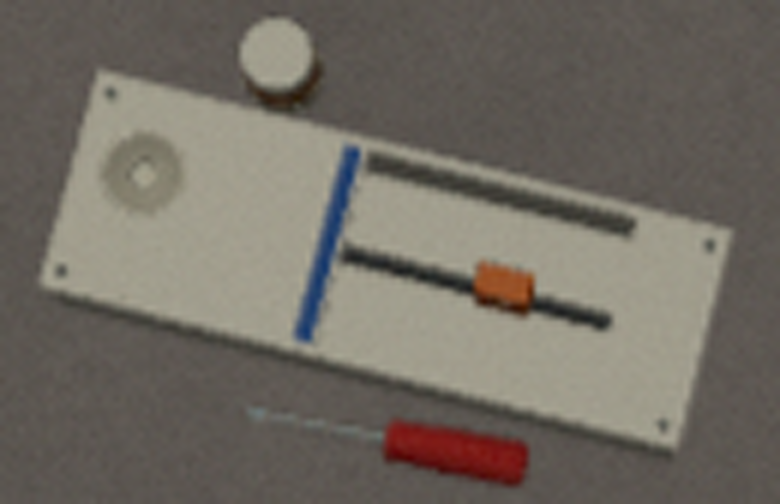

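```bash
cat > h.py <<'E'
from workcell import bot
import numpy as np,cv2
from scipy.optimize import least_squares
from scipy.spatial.transform import Rotation as Ro
def ray(c,uv,z):
    d=c["R"].T@np.array([(uv[0]-c["cx"])/c["fx"],(uv[1]-c["cy"])/c["fy"],1]); o=-c["R"].T@c["t"]
    return o+d*(z-o[2])/d[2]
def crop(p): return (np.array(p)+.5)/6-.5+[168,122]
E
python3 - <<'E'
from h import *
c=bot.read_camera("top")
W=np.array([ray(c,crop(p),.076)[:2] for p in[(98,70),(40,290),(733,232),(675,450)]])
M=np.array([[.228,-.061],[.228,.061],[-.126,-.061],[-.126,.061]])
R2=lambda a:np.array([[np.cos(a),-np.sin(a)],[np.sin(a),np.cos(a)]])
r=least_squares(lambda q:((M@R2(q[2]).T+q[:2])-W).ravel(),[.53,0,1.4])
q=r.x; print("case",q[:2],np.degrees(q[2]),"res mm",(r.fun*1e3).round(1))
f=lambda p,z:(R2(q[2]).T@(ray(c,crop(p),z)[:2]-q[:2])*1e3).round(1)
print("stripe",f((352,147),.076),f((304,340),.076))
print("block top c",f((505,283),.058),"corners",[f(p,.058) for p in[(478,261),(533,268),(529,306),(474,297)]])
print("rod",f((345,255),.013),f((608,321),.013), "at block world",ray(c,crop((505,283)),.058))
np.save("case.npy",q)
# orange centroid
s=c["pixels"].astype(int); m=(s[...,2]>s[...,0]+50)&(s[...,2]>s[...,1]+35); m[:, :245]&=True
yy,xx=np.nonzero(m[155:180,240:262]); print("orange px",xx.mean()+240,yy.mean()+155,len(xx),"driver mix?")
print("cen",(R2(q[2]).T@(ray(c,(xx.mean()+240,yy.mean()+155),.054)[:2]-q[:2])*1e3).round(1))
c2=bot.read_camera("scene"); cv2.imwrite("pics/s1.png",cv2.resize(c2["pixels"][165:250,215:350],None,fx=5.9,fy=5.9,interpolation=cv2.INTER_CUBIC))
E
```

```text
case [0.54633847 0.01885803] 75.67293916812541 res mm [-1.1 -0.3  1.2  0.8  0.1  0.5 -0.2 -1. ]
stripe [ 84.1 -55.1] [82.3 53. ]
block top c [-13.6  -6.3] corners [array([  3.6, -14.4]), array([-26.4, -18.1]), array([-29.4,   2.7]), array([0.8, 5.3])]
rod [79.7 -6. ] [-72.8  -6.4] at block world [0.54910271 0.0040681  0.058     ]
orange px 251.63636363636363 169.05454545454546 55 driver mix?
cen [-13.3  -5.9]
```

View pics/s1.png

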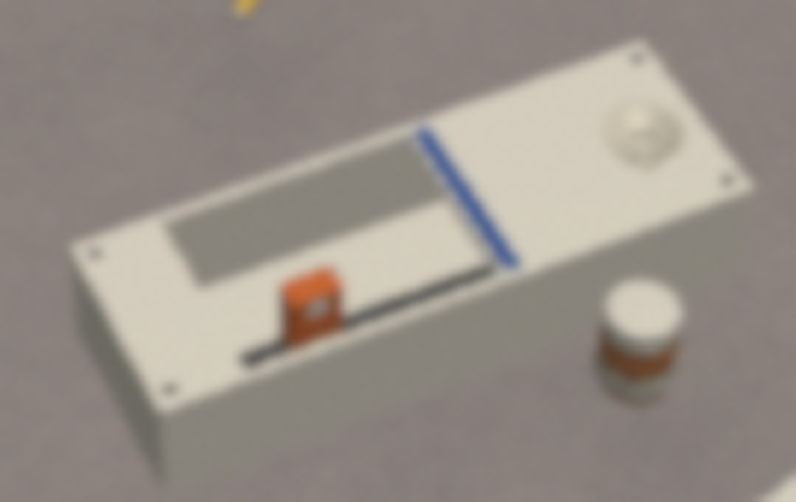

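```bash
cat >> h.py <<'E'
q=np.load("case.npy"); A=Ro.from_euler('z',q[2])
C0=np.array([q[0],q[1],0])
def w(p): return A.apply(p)+C0        # case -> world
def inv(p): return A.inv().apply(np.array(p)-C0)
B=Ro.from_matrix(np.array([[0,1,0],[1,0,0],[0,0,-1.]]).T)  # tool x=case y, tool y=case x, tool z=down
def rot(th=0,s=1):  # nose-down tilt th about case y
    r=A*Ro.from_euler('y',th)*B
    if s<0: r=r*Ro.from_euler('z',np.pi)
    return r.as_rotvec()
E
python3 - <<'E'
from h import *
c=bot.read_camera("scene")
p=(np.array([312,281])+.5)/5.9-.5+[215,165]
print("block top from scene",(inv(ray(c,p,.058))*1e3).round(1))
for s in(1,-1):
    for n,(x,z,th) in dict(app=(-.0135,.2,0),grasp=(-.0135,.018,0),tilt=(.03,.07,.36),out=(-.16,.2,.36),lev=(-.1,.25,0)).items():
        j=bot.inverse_kinematics(w([x,-.006,z]),rot(th,s)); print(s,n,None if j is None else np.round(j,2))
t=bot.read_camera("top"); print("dish",inv(ray(t,crop((143,173)),.09)).round(3),"jar",ray(t,crop((277,53)),.06).round(3))
E
```

```text
block top from scene [-8.3 -3.  58. ]
1 app None
1 grasp None
1 tilt [ 0.06  0.42  1.63 -0.36  1.23 -2.68]
1 out None
1 lev None
-1 app [-0.21  0.1   1.69 -0.    1.35  0.04]
-1 grasp [-0.21  0.33  1.81 -0.    1.    0.04]
-1 tilt [ 0.06  0.42  1.63 -0.36  1.23  0.46]
-1 out [-0.27  0.1   1.73 -0.37  1.32  0.07]
-1 lev [-0.38  0.03  1.67 -0.    1.45 -0.13]
dish [ 0.187 -0.011  0.09 ] jar [0.676 0.129 0.06 ]
```

Both cameras agree to about 5 mm, which is enough for the 40 mm jaw gap. I'll approach and grip with s=-1.

```bash
python3 - <<'E'
from h import *
s=-1
bot.set_gripper(.46,40)
bot.goto(w([-.012,-.005,.15]),rot(0,s))
f0=bot.current_contact_force()
bot.line_to(w([-.012,-.005,.019]),max_speed=.1)
print("f desc",(bot.current_contact_force()-f0).round(2))
bot.set_gripper(0,40)
print("opening mm",bot.current_opening()*92,"f",(bot.current_contact_force()-f0).round(2),"tau",bot.current_ft_torque().round(3),bot.current_clock())
print(inv(bot.current_ee_pos()).round(4), bot.current_tool_rot())
for n in("top","scene"):
    c=bot.read_camera(n); cv2.imwrite(f"pics/g_{n}.png",c["pixels"])
a=cv2.imread("pics/g_top.png")[110:210,165:300]; b=cv2.imread("pics/g_scene.png")[130:250,215:350]
cv2.imwrite("pics/g.png",np.hstack([cv2.resize(x,(400,340),interpolation=cv2.INTER_CUBIC) for x in(a,b)]))
E
```

```text
f desc [-0.44  0.27 -0.31]
opening mm 17.407340874467682 f [-0.26 -0.16  1.13] tau [-0.079  0.066 -0.023] 5.525
[-0.012  -0.0052  0.0192] [ 3.11702454e+00 -3.91862739e-01  5.94033547e-04]
```

View pics/g.png

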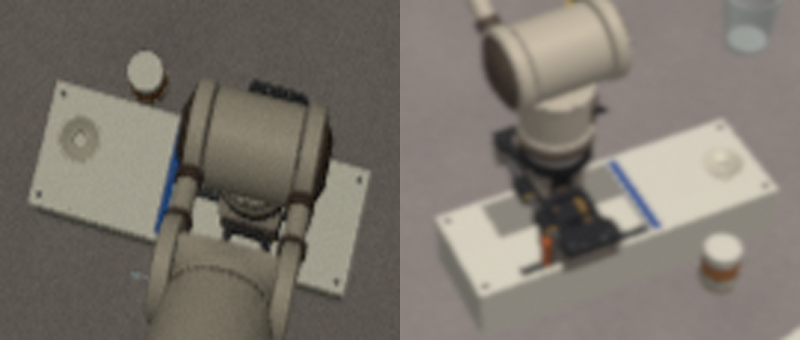

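Gripped: the 17.4 mm opening fits the 18 mm block. Next I'll push forward in small steps and watch the force along the case's x.

```bash
python3 - <<'E'
from h import *
s=-1
ax=A.apply([1,0,0]); F=lambda:bot.current_contact_force()
y=-.0052;z=.0195
bot.line_to(w([.003,y,z]),max_speed=.05)
L=[]
x=.003
while x<.055:
    x+=.0015
    bot.line_to(w([x,y,z]),max_speed=.03); f=np.mean([F() for _ in range(3)],0)
    L.append(-f@ax); print(round(inv(bot.current_ee_pos())[0]*1e3,1),round(L[-1],2),round(f[2],2),end=" | ")
    b=np.median(L[:6])
    if len(L)>6 and L[-1]-b>3.8: break
print("\nbase",b,"op",bot.current_opening()*92,bot.current_clock())
E
```

```text
4.5 0.22 -1.03 | 6.0 0.26 -0.84 | 7.6 -0.17 -1.51 | 9.1 -0.51 -0.87 | 10.6 -0.26 -0.47 | 12.1 -0.05 -0.34 | 13.6 -0.08 -1.33 | 15.1 0.66 -0.44 | 16.6 0.52 -0.8 | 18.0 0.59 -1.59 | 19.4 1.39 0.14 | 20.8 2.45 0.61 | 22.3 3.13 -0.22 | 23.8 4.29 -0.52 | 
base -0.10583287778310833 op 17.996422728647666 9.575
```

Contact came at x≈18 mm. After that the force rose at about 0.7 N/mm, which matches the spring, and the buffer is now pressed about 6 mm. Next: tilt, checking forces.

```bash
python3 - <<'E'
from h import *
s=-1; y=-.0052
F=lambda:A.inv().apply(bot.current_contact_force()).round(1)
xt=.0238
def go(xn,zn,th,v):
    d=Ro.from_euler('y',th).apply([-.16,0,.0135])
    bot.line_to(w([xn+d[0],y,zn+d[2]]),rot(th,s),max_speed=v)
    print(round(xn,3),round(zn,3),round(np.degrees(th)),F(),round(bot.current_opening()*92,1))
    return np.linalg.norm(bot.current_contact_force())<12
x0=xt+.16
for k,(bx,bz,th) in enumerate([(.003,.0005,0),(.006,.002,3),(.008,.003,7),(.010,.003,12),(.010,.003,16),(.010,.003,20)]):
    if not go(x0-bx,.006+bz,np.radians(th),.03): print("STOP");break
print(bot.current_clock())
c=bot.read_camera("scene"); b=c["pixels"][110:250,205:355]
cv2.imwrite("pics/t.png",cv2.resize(b,None,fx=4.2,fy=4.2,interpolation=cv2.INTER_CUBIC))
E
```

```text
0.181 0.007 0 [-2.5  0.5 -1. ] 18.0
0.178 0.008 3 [-0.9 -0.1  0.4] 17.8
0.176 0.009 7 [-0.1 -0.5 -0.8] 17.5
0.174 0.009 12 [-0.9  0.5 -0.5] 17.8
0.174 0.009 16 [0.1 0.5 0.1] 17.8
0.174 0.009 20 [-0.5  0.5 -0.8] 17.7
12.525
```

View pics/t.png

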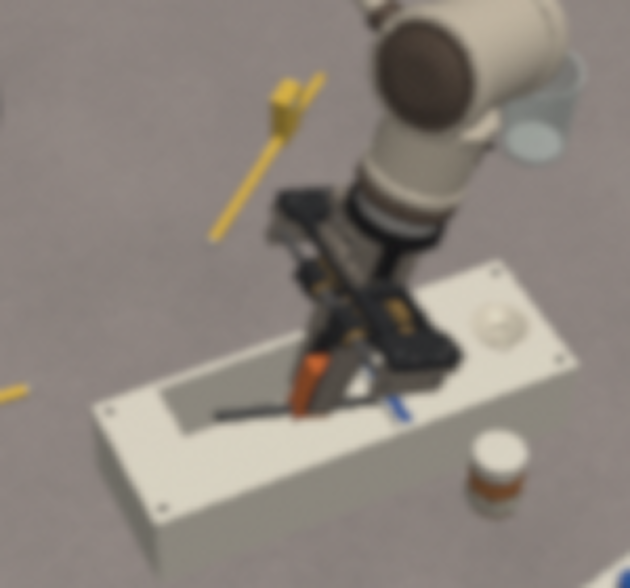

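The tail stands free above the opening at (217,416), and the contact force is near zero. Now I'll draw it out on the slant.

```bash
python3 - <<'E'
from h import *
s=-1; y=-.0052; th=np.radians(20)
F=lambda:A.inv().apply(bot.current_contact_force()).round(1)
def go(xn,zn,th,v):
    d=Ro.from_euler('y',th).apply([-.16,0,.0135])
    bot.line_to(w([xn+d[0],y,zn+d[2]]),rot(th,s),max_speed=v)
    print(round(xn,3),round(zn,3),round(np.degrees(th)),F(),round(bot.current_opening()*92,1))
    return np.linalg.norm(bot.current_contact_force())<12
ok=True
for k in np.arange(.03,.271,.03):
    ok=go(.174-k*np.cos(th),.009+k*np.sin(th),th,.05)
    if not ok: print("STOP");break
if ok:
    x=.174-k*np.cos(th); ok=go(x,.16,th,.08) and go(x+.06,.17,0,.05)
print(bot.current_clock(),inv(bot.current_ee_pos()))
bot.hold(.5)
c=bot.read_camera("scene");t=bot.read_camera("top")
cv2.imwrite("pics/e.png",np.hstack([cv2.resize(x,(400,400),interpolation=cv2.INTER_CUBIC) for x in(c["pixels"][90:250,190:350],t["pixels"][110:250,165:305])]))
E
```

```text
0.146 0.019 20 [ 0.3 -0.4 -0.6] 18.0
0.118 0.03 20 [-0.5  1.  -0. ] 17.4
0.089 0.04 20 [ 0.3 -0.1 -0.8] 17.6
0.061 0.05 20 [-0.7 -0.4 -0.6] 18.0
0.033 0.06 20 [ 0.8 -0.3 -0. ] 18.0
0.005 0.071 20 [ 0.4 -0.2 -1. ] 17.9
-0.023 0.081 20 [-0.5  0.2 -0.4] 17.4
-0.052 0.091 20 [-0.8  0.2 -0.2] 17.6
-0.08 0.101 20 [-0.6 -0.6 -1.1] 17.6
-0.08 0.16 20 [-0.4 -0.2 -1.3] 17.6
-0.02 0.17 0 [-0.2 -0.3 -0.9] 17.6
21.625 [-0.17966779 -0.00536055  0.18372864]
```

View pics/e.png

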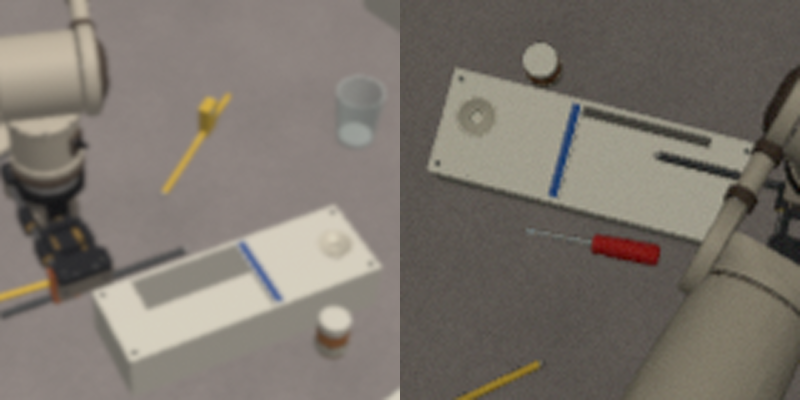

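The probe is out, level in the gripper, and nothing was disturbed. I'll bring it over the case's middle and check how level it is by triangulating both ends.

```bash
python3 - <<'E'
from h import *
bot.line_to(w([-.05,-.0052,.184]),rot(0,-1),max_speed=.07); bot.hold(.5)
print(bot.current_clock(),A.inv().apply(bot.current_contact_force()).round(1),bot.current_opening()*92)
c=bot.read_camera("scene")
cv2.imwrite("pics/raw_e2.png",c["pixels"])
O=[]
# predicted nose/tail if level, drawn for comparison
im=cv2.resize(c["pixels"][100:230,190:350],None,fx=4.6,fy=4.6,interpolation=cv2.INTER_CUBIC)
for xp in(-.08,.16):
    X=c["R"]@w([-.05+xp,-.0052,.1755])+c["t"]; u=np.array([X[0]/X[2]*c["fx"]+c["cx"],X[1]/X[2]*c["fy"]+c["cy"]])
    p=(u-[190,100]+.5)*4.6-.5; print(u,p); cv2.circle(im,tuple(int(v) for v in p),4,(0,255,0),1)
cv2.imwrite("pics/e2.png",im)
E
```

```text
24.725 [-0.1 -0.9 -0.4] 17.69111686556684
[230.73503937 201.65318589] [189.18118112 469.40465509]
[302.70415316 176.00990368] [520.23910454 351.44555692]
```

View pics/e2.png

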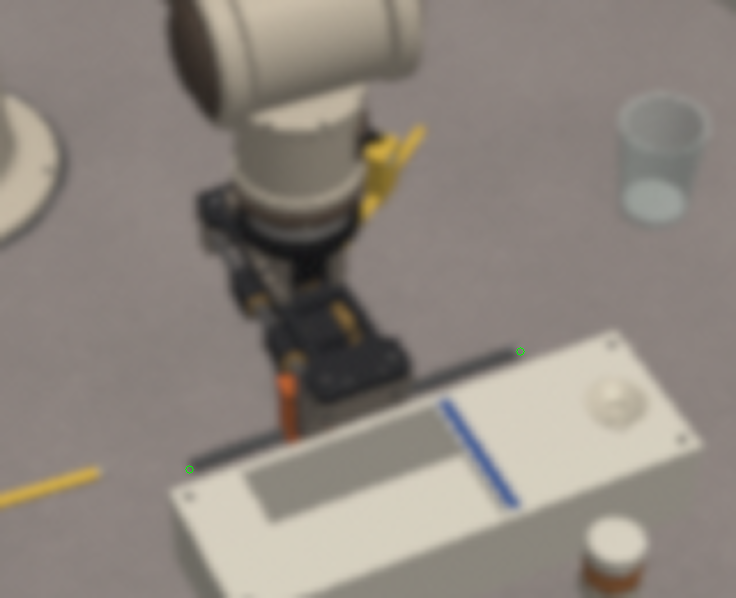

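Both ends lie within 5 enlarged pixels (about 1 px in the camera image) of where a level probe should be: tail seen at about (192,465), nose at about (518,352). I'm handing in.

```bash
python3 -c "
from workcell import bot
print(bot.current_joint_vel().round(3)); bot.job_done(); print(bot.current_clock())"
```

```text
[-0.001 -0.001 -0.     0.001 -0.001 -0.   ]
the job is handed in; nothing more can be done
the job is handed in; nothing more can be done
```

The job is done and handed in at about 24.8 s on the robot's clock. The probe is held level over the case, with its underside about 94 mm above the covers.

- **Push:** I took the probe by the orange block at 40 N and slid it nose-first under the long cover. The buffer touched at about x = 18 mm of the gripper. I pushed until the force reached about 4.3 N, a rise of about 0.7 N/mm, which matches the spring and means about 6 mm of give.
- **Tilt and draw out:** I backed off slightly, tilted the tail up 20° and drew the probe out along its own axis. The contact force stayed below about 1.5 N while drawing out.
- **Last checks:** The jaw opening is 17.7 mm, so the block is still gripped. Both ends of the rod appear within about 1 pixel of the predicted level pose, so it is level to roughly 1°. The dish, jar and screwdriver showed no shift in the last pictures in which each was in view.
- **Disagreement:** The two cameras differed by about 5 mm on where the block lay at the start. I used a position between the two, and the grasp worked.

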